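# Lift a pen blank to the scribing edge with a click lever

### The job

On the marking rest, first slide the transport lock fully away from the lever to its end stop. Then grip the lever's upright knob and swing it round, clockwise seen from above, exactly four clicks (never on to the fifth), so that the wooden blank rises with its middle level with the scribing edge, and finish while still holding the knob there, because the lever springs back if it is let go. Do not touch the blank, and leave the other things where they are.

Things in the scene. Friction and masses are not known exactly. Their poses are not given: they have to be found in the camera images.
- rest: the marking rest, a fixed plywood base plate 150 x 235 x 18 mm that carries everything below. Origin on the table top; its x axis points from the lock grip's side to the trough side, y to the left as seen along x, z up. The base spans x -64..86, y -105..130 mm. The trough with the blank lies along y at x = 50, y = 55 mm; a steel scribing edge stands behind it 55.5 mm above the table. Nothing on the rest is higher than 92 mm (knob top); trough ends 60 mm.
- lock (a joint): travel of the transport lock in m: 0 is fully locked (starts at 0 to 0.010), 0.035 is free, at the end stop. It slides along the rest's +y, away from the lever, with 3 N friction and stays where it is left. Until it has gone about 15 mm its steel nose blocks the lever.
- lock_grip (a point): grip point of the lock: a ribbed black upright block 16 mm wide (along the rest's x), 26 mm long (along y), 24 to 60 mm above the table; the point lies on its middle axis 48 mm up. Slide plate round its foot up to 25 mm high. On its +x side the blank's trough begins 64 mm away; the lock's steel nose (10 mm wide, 44 mm high) begins 34 mm beside it and ends 27 mm short of it along y.
- lever (a joint): angle of the lever in rad, 0 at rest against its stop, growing clockwise seen from above. The clicks lie 0.20 rad apart (click n at 0.20 n, the fourth at 0.80; last stop 1.2). A spring drives it back to 0 from anywhere. At the knob it takes about 4 N on coming into a click to 9 N on leaving it: the force climbs steeply on leaving a click, falls away over the tooth, and the next click is where it begins to climb again.
- lever_knob (a point): middle of the lever's upright black knob, a round barrel that spins freely on its pin, 22 mm across from 52 to 92 mm above the table; the point lies 72 mm up, on a horizontal steel arm (14 mm wide, top 51 mm up) 100 mm from the pivot. At rest the arm points along the rest's -y, 10 degrees towards +x; it swings towards -x: 20 mm at the knob per click.
- lever_pivot (a point): point on the lever's vertical turning axis, fixed to the rest at x = 0, y = -65 mm, about knob height (74 mm above the table)
- lift (a joint): height in m of the lift plate under the blank above its lowest position; geared to the lever, 5 mm per click (0.020 at the fourth)
- blank_mid (a point): centre of the light wooden square blank 27 x 120 x 27 mm lying loose along the rest's y in the trough on the lift plate; 36 mm above the table at the start, 56 mm at the fourth click
- spare_blank_mid (a point): bystander: centre of a dark wooden blank 27 x 160 x 27 mm lying on the table to the right
- whetstone_mid (a point): bystander: centre of a grey whetstone 33 x 68 x 27 mm on the table at the near left of the rest
- collet_mid (a point): bystander: centre of a standing steel collet 25 mm across, 40 mm high, on the table behind the rest
There are look-alikes about, which are no part of the job. Leave any purple or yellow look-alike of the part that bears blank_mid alone.

How it is judged:
On the way, in this order (a step that is already met when the one before it is completed fails the run):
1. the lock is at its end stop with the lever still at rest (value of joint lock above 0.031 m and value of joint lever below 0.12 rad), for 0.2 s.
2. the lever is held by the fingers at the fourth click (value of joint lever between 0.73 and 0.87 rad and contact force between the fingers and lever above 1 N and value of joint lock above 0.031 m), for 0.3 s.
At the end, for the whole second after the job is handed in: The lock is within 4 mm of its end stop, the lever stands within 0.07 rad of the fourth click (0.80 rad) and at rest with the fingers on it (over 1 N), and the blank lies level on the lift plate in the trough, its centre 52.5 to 59.5 mm above the table, not touched by the robot (all of step 2 and velocity of joint lever between -0.1 and 0.1 rad/s and z of blank_mid in the frame of rest between 0.0525 and 0.0595 m and contact force between blank and lift above 0.2 N and angle between blank_mid's own z axis and vertical below 0.1 rad and horizontal distance between blank_mid and rest between 0.06 and 0.09 m and contact force between each of the arm, the fingers and blank below 0.1 N); the arm keeps its last pose, push and grip.
It fails at once if the lever goes on towards the fifth click (beyond 0.94 rad) (value of joint lever above 0.94 rad).
It fails at once if the robot touches the blank (contact force between any of the fingers, the arm and blank above 1 N).
It fails at once if the spare blank is moved by more than 20 mm (distance of spare_blank_mid from where it was at the start of the episode above 0.02 m).
It fails at once if the whetstone is moved by more than 20 mm (distance of whetstone_mid from where it was at the start of the episode above 0.02 m).
It fails at once if the collet is moved by more than 20 mm (distance of collet_mid from where it was at the start of the episode above 0.02 m).
It also fails if it takes over 51 s, if anything falls off the work surface, if the arm or the gripper's body presses on something with over 40 N, if the wrist force passes 120 N, or if a joint passes its speed limit or range.

### The arm

A 6-joint arm with a two-finger parallel gripper is mounted at the origin on a cart in front of the work surface, level with it; the furniture and walls round the work are solid. World frame = base frame: x ahead of the robot, y to its left, z up, the work surface at z = 0. Lengths are in m, angles in rad, forces in N, time in s.
With the tool pointing down it reaches from about 0.375 to 0.975 m from the base axis. Payload 3.8 kg.
Tool frame: the origin (TCP) lies midway between the tips of the shut fingers; the grasp point (between the pads) lies r.grip_point_offset behind it (r.grip_point_offset is the distance from the TCP to the grasp point, in m); z points along the fingers, x is the direction in which the jaws open and shut, and the axes are right-handed (so a half turn about z gives the same grasp; the last joint's range is limited). The gripper opens to 85 mm and grips with 20 to 120 N. Pads are 22 mm wide; open, the fingers measure 114 mm over their backs; the gripper's body (76 mm by 85 mm) begins 54 mm behind the grasp point. The pads swing forward as they close: fully open they stand 13 mm farther back than shut.
Start: joints at [1.187, 0.264, 1.604, -0, 1.274, -0.037], TCP at [0.229, 0.635, 0.231] pointing down, gripper open.
Joint ranges: [-2.63, 2.63], [-0.94, 2.18], [0.31, 2.57], [-1.31, 4.45], [0, 2.66], [-2.55, 2.55]. Speed limits (rad/s): [2.57, 2.57, 3.14, 3.14, 3.14, 3.14].

### API

Orientations are given as a unit quaternion [w, x, y, z].
In Python, from plant import telemetry, grab_frame, calibration, order, models, r gives the robot as it stands.
- The arm moves only by the tool drive_tool, never from a script. Its argument "increments" is a list of rows, each an object of numbers: "rx", "ry", "rz": the turn, a rotation vector about the tool's x, y, z in rad; "tx", "ty", "tz": the shift along the tool's x, y, z in mm; "fingers": the finger opening in mm, from 0 to 85.4. A call has 1 to 10 rows; each row shifts and turns the pose as measured when the row begins, along the tool's axes as they then stand; what a row does not reach is not made up. A row lasts 1/12 s, in which the tool goes at most 41.7 mm and 7.16 degrees, less where a joint would pass 70% of its speed; a pose out of reach is approached as far as the arm can. A call with a gripper value outside its range is refused whole. The fingers move at their own pace and stop on an object; the grip force is fixed at half the most. Time passes only in rows, so rows that do not move let the fingers close. It gives the time, the measured TCP pose, the force and the opening at its end, in the units of the state.
- telemetry.get_obs(): the state, without advancing time (a new reading comes with each control period).
- grab_frame(name): name is "scene" or "top" or "wrist"; returns (picture, depth): 420x560x3 uint8, red, green, blue; 420x560 float32, m along the optical axis (not along the pixel's ray), 0 where there is no reading.
- calibration(name): a dict with "fx", "fy", "cx", "cy" (pixels), "extrinsics" (4x4, takes a point from world to camera coordinates). Camera axes: x right, y up, looking along -z (the intrinsics and any distortion apply to the point x, -y, -z); pixel columns grow to the right and rows downward; lengths in m; the calibration is good to about 2 mm. A picture is of the moment at which its call begins: read the wrist's pose just before it. calibration takes no time and is no camera call; for the wrist camera it gives the pose at the moment of the call.
- order.hand_in(): hands the job in, once; it reports no verdict.
Trained networks look in the newest picture that a camera, given by its name, has taken for a name from the list of things; names that differ only in an ending like _2 or _b are one class to them, and where a whole thing is asked for, a point or a joint stands for the part that bears it (a point fixed in the world has none). Each returns a list of dicts, best first, with "confidence" (0 to 1); they miss things now and then, are a little off and sometimes report something else, mostly with a low value. They report only what shows in the picture. A call takes as long as a camera call. They do not tell look-alikes from the thing itself.
- models.find_in(camera, label): "location" ([column, row] in pixels, amid what is visible of it).
The state is a dict: "clock": time; "joint_pos": joint angles; "joint_velocities": joint speeds; "tau": joint torques, N m; "eef_pos": TCP position; "tool_rot": TCP orientation; "contact_force": force on the tool from outside, world axes, zero at the start; "ft_torque": the same for the moment, N m; "gripper_width": finger opening in m.
Only numpy, scipy, OpenCV 4.12 (cv2) and the standard library are available. Lean on these libraries where they do the work, as an engineer would, in place of code of your own. Each camera call takes 0.05 s, during which the arm holds its last target.

## Working session

There is one attempt and no reset: what is moved stays moved. The work goes in short steps, Python scripts to look and compute and a tool call to move; the robot and the scene stay as the last step left them, time stands still between calls to the robot, and variables do not carry over. Pictures are saved under pics/ and viewed, and the job is handed in when it is done.

Besides the shell and the picture viewer there is one more tool, called after "Emit:" as name([rows], argument=value, ...), one row to a line, values as JSON. drive_tool: Moves the arm, as the interface text tells. Its arguments: {"type":"object","properties":{"increments":{"type":"array"}},"required":["increments"]}

```bash
ls; mkdir -p pics; python3 - <<'E'
from plant import telemetry, grab_frame, calibration, order, models, r
import cv2
print(telemetry.get_obs()); print(r.grip_point_offset)
for n in ["scene","top"]:
    p,d=grab_frame(n); cv2.imwrite(f"pics/{n}0.png",p[:,:,::-1]); c=calibration(n); print(n,c)
    import numpy as np; np.savez(f"{n}0.npz",p=p,d=d,E=c["extrinsics"],k=[c["fx"],c["fy"],c["cx"],c["cy"]])
    for l in ["lock_grip","lever_knob","blank_mid","spare_blank_mid","whetstone_mid","collet_mid","rest"]:
        print(l,models.find_in(n,l))
print(telemetry.get_obs()["clock"])
E
```

```text
pics
{'clock': 0.0, 'joint_pos': array([ 1.18712411e+00,  2.64777640e-01,  1.60539714e+00,  5.15587220e-07,
        1.27370806e+00, -3.68916932e-02]), 'joint_velocities': array([-0.00291853, -0.00030293, -0.00098242, -0.00079208, -0.00051098,
       -0.00191279]), 'tau': array([-5.25198320e-04, -5.15120852e+01, -3.67304277e+01, -1.76816357e-04,
        1.32074687e-02,  3.03665206e-05]), 'eef_pos': array([0.22913023, 0.6341274 , 0.22993304]), 'tool_rot': array([ 6.22646842e-04,  8.18495612e-01,  5.74511638e-01, -9.61015716e-04]), 'contact_force': array([-0.45520867,  0.40969867,  0.23336743]), 'ft_torque': array([-0.0185226 , -0.00107655, -0.0126586 ]), 'gripper_width': 0.08530084135449481}
0.0187
scene {'fx': 501.65513583028786, 'fy': 501.65513583028786, 'cx': 280.8331295758327, 'cy': 200.9145464035106, 'extrinsics': array([[ 0.60645562, -0.79508291,  0.00739985, -0.42912849],
       [ 0.57542441,  0.44529404,  0.68600289, -0.33815779],
       [-0.54872428, -0.41177226,  0.72756118, -0.84419739],
       [ 0.        ,  0.        ,  0.        ,  1.        ]])}
lock_grip [{'location': [
[... 763 characters left out ...]
0.07842743,  0.00324772,  0.99691454, -1.15341129],
       [ 0.        ,  0.        ,  0.        ,  1.        ]])}
lock_grip [{'location': [181.3, 240.8], 'confidence': 0.9}]
lever_knob [{'location': [216.2, 213.5], 'confidence': 0.66}]
blank_mid [{'location': [289.1, 258.4], 'confidence': 0.97}, {'location': [259.8, 306.3], 'confidence': 0.9}, {'location': [274.3, 168.8], 'confidence': 0.59}]
spare_blank_mid [{'location': [191.5, 229.3], 'confidence': 0.75}, {'location': [373.8, 208.5], 'confidence': 0.74}]
whetstone_mid [{'location': [172.1, 295.1], 'confidence': 0.68}]
collet_mid [{'location': [212.4, 144.8], 'confidence': 0.42}]
rest [{'location': [191.8, 230.0], 'confidence': 0.94}]
0.8
```

View pics/scene0.png

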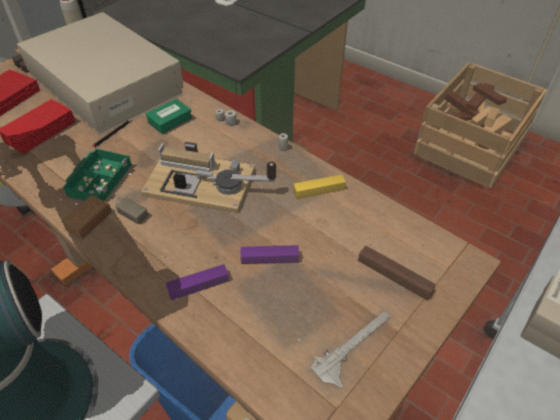

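View pics/top0.png

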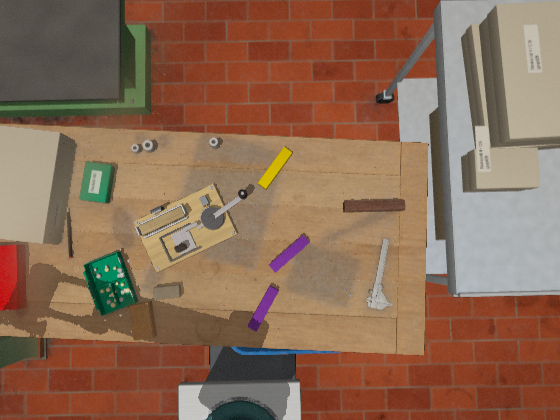

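```bash
cat > h.py <<'E'
import numpy as np, cv2
def load(n):
    z=np.load(n); return z['p'],z['d'],z['E'],z['k']
def back(d,E,k,u,v,z=None):
    fx,fy,cx,cy=k
    R=E[:3,:3];t=E[:3,3]; ray=np.array([(u-cx)/fx,-(v-cy)/fy,-1.0])
    if z is None: pc=ray*d[int(round(v)),int(round(u))]; return R.T@(pc-t)
    o=-R.T@t; w=R.T@ray; return o+w*(z-o[2])/w[2]
def proj(E,k,P):
    fx,fy,cx,cy=k; pc=E[:3,:3]@np.asarray(P)+E[:3,3]
    return np.array([cx+fx*pc[0]/-pc[2], cy-fy*pc[1]/-pc[2]])
E
python3 - <<'E'
from h import *
p,d,E,k=load('top0.npz')
cv2.imwrite('pics/top0crop.png',cv2.resize(p[120:330,100:310,::-1],None,fx=2.85,fy=2.85,interpolation=cv2.INTER_CUBIC))
p,d,E,k=load('scene0.npz')
cv2.imwrite('pics/scene0crop.png',cv2.resize(p[100:300,100:360,::-1],None,fx=3,fy=3,interpolation=cv2.INTER_CUBIC))
E
```

```text
(no output)
```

View pics/top0crop.png

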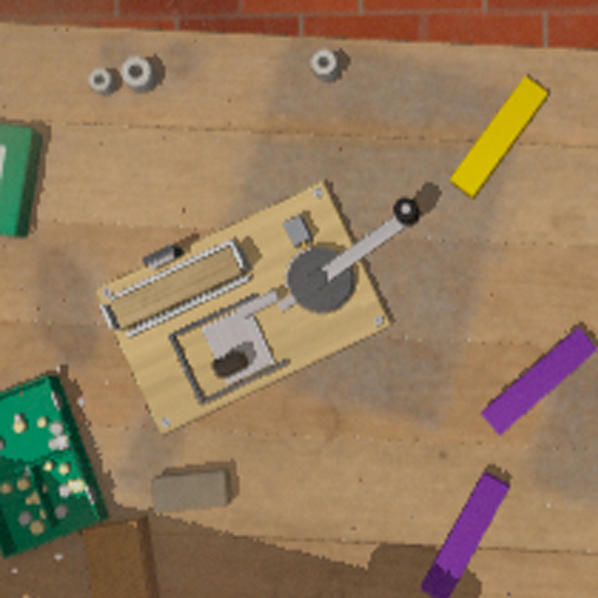

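View pics/scene0crop.png

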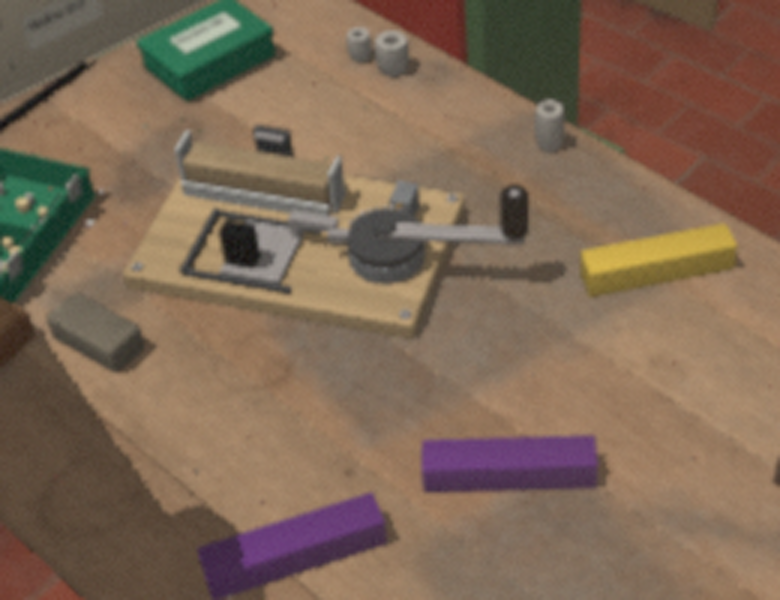

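The one rest sits at top-image (190,230). The knob is at (242,194), the lock grip at (181,241) and the light blank in the trough at (162,219). The purple and yellow bars at (289,253), (264,307) and (275,168) are only look-alikes. Next I'll fit the rest's pose.

```bash
cat >> h.py <<'E'
def fit2(A,B):
    A=np.array(A);B=np.array(B);a=A-A.mean(0);b=B-B.mean(0)
    th=np.arctan2((a[:,0]*b[:,1]-a[:,1]*b[:,0]).sum(),(a*b).sum())
    R=np.array([[np.cos(th),-np.sin(th)],[np.sin(th),np.cos(th)]])
    return th,B.mean(0)-R@A.mean(0),R
E
python3 - <<'E'
from h import *
p,d,E,k=load('top0.npz')
obj=[(86,-105),(-64,-105),(-64,130),(86,130)]
px=[(323,183),(392,322),(163,432),(98,292)]
W=[back(d,E,k,100+u/2.85,120+v/2.85,0.018)[:2] for u,v in px]
th,t,R=fit2(np.array(obj)/1e3,W); print(th,t, [np.round((R@(np.array(o)/1e3)+t-w)*1e3,1) for o,w in zip(obj,W)])
pts={'pivot':(0,-65,58),'knobtop':(100*np.sin(np.radians(10)),-65-100*np.cos(np.radians(10)),92),'blank':(50,55,49.5)}
for n,(x,y,z) in pts.items():
    P=np.r_[R@(np.array([x,y])/1e3)+t,z/1e3]; uv=proj(E,k,P); print(n,P,uv,(uv-[100,120])*2.85)
for n,u,v,z in [('knob',405,210,.092),('lock',235,352,.060)]:
    uu,vv=100+u/2.85,120+v/2.85
    print(n,back(d,E,k,uu,vv,z), R.T@(back(d,E,k,uu,vv,z)[:2]-t), 'depth',back(d,E,k,uu,vv))
p,d,E,k=load('scene0.npz')
for n,(x,y,z) in {**pts,'c1':(86,-105,18),'c2':(-64,-105,18),'c3':(-64,130,18)}.items():
    P=np.r_[R@(np.array([x,y])/1e3)+t,z/1e3]; uv=proj(E,k,P); print(n,(uv-[100,100])*3)
for n,u,v,z in [('knob',513,192,.092),('lock',240,226,.060)]:
    uu,vv=100+u/3,100+v/3
    print(n,back(d,E,k,uu,vv,z), R.T@(back(d,E,k,uu,vv,z)[:2]-t), 'depth',back(d,E,k,uu,vv))
E
```

```text
0.4296682237511092 [0.55619502 0.11570154] [array([ 3.4, -1. ]), array([-1.7, -1.6]), array([-3.8, -0.2]), array([2.1, 2.8])]
pivot [0.58327202 0.05660978 0.058     ] [211.95743646 217.35184178] [319.07869392 277.45274909]
knobtop [ 0.6400825  -0.02568584  0.092     ] [242.83992541 192.73008258] [407.0937874  207.28073536]
blank [0.57873892 0.18653073 0.0495    ] [161.89867718 220.62692198] [176.41122995 286.78672765]
knob [ 0.63773728 -0.02381103  0.092     ] [ 0.01601375 -0.16079943] depth [ 0.63803311 -0.02366202  0.08975087]
lock [0.51842636 0.13212752 0.06      ] [-0.02749309  0.03066618] depth [0.51849706 0.13275267 0.05689977]
pivot [384.85002398 220.66394724]
knobtop [515.78526257 192.57407111]
blank [259.55468138 162.72822883]
c1 [466.00757113 193.07195666]
c2 [415.03305218 325.37536971]
c3 [121.39523532 274.36549984]
knob [ 0.63931025 -0.02366262  0.092     ] [ 0.01750557 -0.16131976] depth [ 0.63757477 -0.02504136  0.09402928]
lock [0.51039842 0.13765431 0.06      ] [-0.03248903  0.0390348 ] depth [0.50952132 0.13651164 0.06133452]
```

```bash
cat >> h.py <<'E'
def tooldelta(obs,target,yaw=None):
    q=obs['tool_rot'];w,x,y,z=q
    from scipy.spatial.transform import Rotation as Rn
    R=Rn.from_quat([x,y,z,w]).as_matrix()
    d=R.T@(np.array(target)-obs['eef_pos'])*1e3
    return d, np.degrees(np.arctan2(R[1,0],R[0,0])), R
E
python3 - <<'E'
from h import *
p,d,E,k=load('top0.npz')
th,t=0.4297,np.array([.5562,.1157]);R=np.array([[np.cos(th),-np.sin(th)],[np.sin(th),np.cos(th)]])
# height map in the rest frame
vv,uu=np.mgrid[0:420,0:560]; fx,fy,cx,cy=k
pc=np.stack([(uu-cx)/fx*d,-(vv-cy)/fy*d,-d],-1); W=(pc-E[:3,3])@E[:3,:3]
# max heights on corridor
m=(W[...,0]>.2)&(W[...,0]<.6)&(W[...,1]>0.05)&(W[...,1]<.65)&(d>0)
for y0 in np.arange(.05,.65,.1):
    print(round(y0,2),[round(float(W[m&(W[...,1]>y0)&(W[...,1]<y0+.1)&(W[...,0]>x0)&(W[...,0]<x0+.1)][:,2].max(initial=-1)),3) for x0 in np.arange(.2,.8,.1)])
L=(W[...,:2]-t)@R
for x0 in range(-60,0,5):
    row=[]
    for y0 in range(-20,90,5):
        s=(L[...,0]*1e3>x0)&(L[...,0]*1e3<x0+5)&(L[...,1]*1e3>y0)&(L[...,1]*1e3<y0+5)
        row.append(int(1e3*np.max(W[...,2][s],initial=0)))
    print(x0,row)
from plant import telemetry
o=telemetry.get_obs()
print(tooldelta(o,[0.515,0.132,0.2]))
E
```

```text
0.05 [0.005, 0.03, 0.06, 0.065, -1.0, -1.0, -1.0]
0.15 [0.035, 0.035, 0.036, 0.063, -1.0, -1.0, -1.0]
0.25 [0.034, 0.044, 0.042, 0.063, -1.0, -1.0, -1.0]
0.35 [0.007, 0.045, 0.045, 0.013, -1.0, -1.0, -1.0]
0.45 [0.006, 0.008, 0.008, 0.113, -1.0, -1.0, -1.0]
0.55 [0.005, 0.047, 0.049, 0.113, -1.0, -1.0, -1.0]
-60 [18, 17, 19, 21, 21, 19, 20, 19, 18, 19, 16, 18, 18, 19, 20, 19, 16, 21, 18, 19, 17, 16]
-55 [18, 20, 16, 18, 22, 23, 21, 24, 24, 23, 26, 22, 24, 25, 23, 24, 23, 24, 22, 27, 25, 22]
-50 [17, 22, 20, 26, 21, 19, 26, 23, 23, 25, 27, 24, 24, 25, 23, 19, 20, 19, 18, 23, 27, 22]
-45 [19, 20, 19, 19, 17, 28, 25, 23, 23, 26, 54, 58, 61, 56, 53, 27, 22, 21, 18, 18, 26, 26]
-40 [19, 20, 18, 18, 17, 22, 24, 22, 25, 40, 63, 59, 60, 63, 60, 55, 20, 19, 18, 21, 26, 24]
-35 [17, 19, 20, 21, 19, 24, 25, 25, 26, 53, 65, 59, 60, 61, 60, 54, 17, 18, 18, 20, 26, 24]
-30 [18, 20, 21, 19, 21, 18, 25, 26, 24, 46, 59, 61, 62, 63, 62, 0, 17, 18, 17, 20, 27, 23]
-25 [21, 21, 16, 21, 19, 23, 24, 24, 24, 24, 52, 24, 0, 24, 26, 15, 17, 19, 19, 17, 23, 23]
-20 [18, 19, 21, 18, 20, 27, 26, 27, 25, 28, 24, 24, 27, 26, 24, 21, 18, 17, 18, 19, 26, 29]
-15 [19, 17, 20, 19, 20, 23, 26, 28, 27, 29, 23, 25, 25, 28, 24, 23, 21, 20, 22, 20, 26, 24]
-10 [47, 17, 20, 19, 19, 21, 29, 27, 24, 25, 25, 25, 27, 24, 24, 23, 18, 20, 17, 18, 25, 23]
-5 [19, 17, 16, 22, 20, 25, 23, 21, 28, 26, 30, 25, 25, 25, 25, 17, 21, 20, 22, 19, 28, 25]
(array([-375.81897341,  439.46474843,   31.30567719]), np.float64(70.1296119389921), array([[ 3.39893539e-01,  9.40463919e-01, -7.28373977e-08],
       [ 9.40463916e-01, -3.39893538e-01,  6.98147918e-05],
       [ 6.56335357e-05, -2.37980976e-05, -9.99999998e-01]]))
```

Emit:
drive_tool([
  {"tx": -26, "ty": 31},
  {"tx": -26, "ty": 31},
  {"tx": -26, "ty": 31},
  {"tx": -26, "ty": 31},
  {"tx": -26, "ty": 31},
  {"tx": -26, "ty": 31},
  {"tx": -26, "ty": 31},
  {"tx": -26, "ty": 31},
  {"tx": -26, "ty": 31},
  {"tx": -26, "ty": 31},
])

```text
validation failed for argument at $.in...
```

Emit:
drive_tool([
  {"rz": -0.12},
  {"rz": -0.12},
  {"rz": -0.12},
  {"rz": -0.12},
  {"rz": -0.12},
  {"rz": -0.12},
  {"rz": -0.06},
  {"rz": 0},
])

```text
validation failed for argument at $.in...
```

```bash
python3 - <<'E'
from h import *
from plant import telemetry
o=telemetry.get_obs(); print(o)
print(tooldelta(o,[0.508,0.139,0.15])[:2])
E
```

```text
{'clock': 0.8, 'joint_pos': array([ 1.18706876e+00,  2.63833264e-01,  1.60397030e+00,  2.74051804e-05,
        1.27372438e+00, -3.69318929e-02]), 'joint_velocities': array([-9.86881566e-04,  3.61044817e-04,  3.83315691e-05, -6.49740183e-06,
       -3.33124502e-04,  9.36790850e-04]), 'tau': array([-9.99886834e-04, -5.14975548e+01, -3.67694414e+01,  1.53427327e-04,
        6.62710754e-04,  2.68490203e-05]), 'eef_pos': array([0.2294377 , 0.63481323, 0.2313408 ]), 'tool_rot': array([-2.85927226e-05,  8.18502760e-01,  5.74502594e-01,  2.00245807e-05]), 'contact_force': array([ 0.45542178,  0.00868695, -0.84823161]), 'ft_torque': array([-0.04566019, -0.00967433, -0.00273094]), 'gripper_width': 0.08537792695776313}
(array([-371.61826244,  430.50343614,   81.30616629]), np.float64(70.1296119389921))
```

Validation failed, and a row probably needs every key. I'll try complete rows, starting with a single one.

Emit:
drive_tool([
  {"rx": 0, "ry": 0, "rz": 0, "tx": -26, "ty": 31, "tz": 0, "fingers": 85},
])

```text
clock: 0.88
eef_pos: [0.2471, 0.604, 0.231]
tool_rot: [-0.002, 0.817, 0.576, 0.0]
contact_force: [2.0, 0.6, 0.9]
gripper_width: 0.0852
```

Emit:
drive_tool([
  {"rx": 0, "ry": 0, "rz": 0, "tx": -26, "ty": 31, "tz": 0, "fingers": 85},
  {"rx": 0, "ry": 0, "rz": 0, "tx": -26, "ty": 31, "tz": 0, "fingers": 85},
  {"rx": 0, "ry": 0, "rz": 0, "tx": -26, "ty": 31, "tz": 0, "fingers": 85},
  {"rx": 0, "ry": 0, "rz": 0, "tx": -26, "ty": 31, "tz": 0, "fingers": 85},
  {"rx": 0, "ry": 0, "rz": 0, "tx": -26, "ty": 31, "tz": 0, "fingers": 85},
  {"rx": 0, "ry": 0, "rz": 0, "tx": -26, "ty": 31, "tz": 0, "fingers": 85},
  {"rx": 0, "ry": 0, "rz": 0, "tx": -26, "ty": 31, "tz": 0, "fingers": 85},
  {"rx": 0, "ry": 0, "rz": 0, "tx": -26, "ty": 31, "tz": 0, "fingers": 85},
  {"rx": 0, "ry": 0, "rz": 0, "tx": -26, "ty": 31, "tz": 0, "fingers": 85},
  {"rx": 0, "ry": 0, "rz": 0, "tx": -26, "ty": 31, "tz": 0, "fingers": 85},
])

```text
clock: 1.72
eef_pos: [0.4566, 0.2459, 0.2306]
tool_rot: [-0.002, 0.814, 0.581, 0.003]
contact_force: [1.0, 0.2, -0.4]
gripper_width: 0.0851
```

Emit:
drive_tool([
  {"rx": 0, "ry": 0, "rz": -0.12, "tx": 0, "ty": 0, "tz": 0, "fingers": 60},
  {"rx": 0, "ry": 0, "rz": -0.12, "tx": 0, "ty": 0, "tz": 0, "fingers": 60},
  {"rx": 0, "ry": 0, "rz": -0.12, "tx": 0, "ty": 0, "tz": 0, "fingers": 60},
  {"rx": 0, "ry": 0, "rz": -0.12, "tx": 0, "ty": 0, "tz": 0, "fingers": 60},
  {"rx": 0, "ry": 0, "rz": -0.12, "tx": 0, "ty": 0, "tz": 0, "fingers": 60},
  {"rx": 0, "ry": 0, "rz": -0.12, "tx": 0, "ty": 0, "tz": 0, "fingers": 60},
  {"rx": 0, "ry": 0, "rz": -0.1, "tx": 0, "ty": 0, "tz": 0, "fingers": 60},
  {"rx": 0, "ry": 0, "rz": 0, "tx": 0, "ty": 0, "tz": 0, "fingers": 60},
])

```text
clock: 2.38
eef_pos: [0.4629, 0.2345, 0.2326]
tool_rot: [0.003, 0.505, 0.863, 0.005]
contact_force: [-0.6, -0.3, -0.3]
gripper_width: 0.0599
```

```bash
python3 - <<'E'
from h import *
from plant import telemetry
o=telemetry.get_obs(); print(o['joint_pos'],o['eef_pos'])
print(tooldelta(o,[0.508,0.139,0.15]))
E
```

```text
[ 4.20326713e-01 -4.13923130e-02  1.93895865e+00  9.39729142e-04
  1.23349501e+00 -1.66193837e+00] [0.46286605 0.23449646 0.23261288]
(array([-105.3629448 ,   -8.2239863 ,   82.53818592]), np.float64(119.28742804409985), array([[-4.89191087e-01,  8.72127552e-01,  9.25270544e-03],
       [ 8.72176630e-01,  4.89164435e-01,  5.10695532e-03],
       [-7.21779832e-05,  1.05682705e-02, -9.99944152e-01]]))
```

Emit:
drive_tool([
  {"rx": 0, "ry": 0, "rz": 0.04, "tx": -30, "ty": -2, "tz": 0, "fingers": 60},
  {"rx": 0, "ry": 0, "rz": 0.04, "tx": -30, "ty": -2, "tz": 0, "fingers": 60},
  {"rx": 0, "ry": 0, "rz": 0, "tx": -30, "ty": -2, "tz": 10, "fingers": 60},
  {"rx": 0, "ry": 0, "rz": 0, "tx": -20, "ty": -2, "tz": 20, "fingers": 60},
  {"rx": 0, "ry": 0, "rz": 0, "tx": 0, "ty": 0, "tz": 0, "fingers": 60},
])

```text
clock: 2.8
eef_pos: [0.5073, 0.1316, 0.2041]
tool_rot: [0.004, 0.545, 0.838, 0.007]
contact_force: [-0.6, 0.3, -1.2]
gripper_width: 0.0602
```

```bash
python3 - <<'E'
from h import *
from plant import telemetry,grab_frame,calibration,models
o=telemetry.get_obs(); print(o['eef_pos'])
c=calibration('wrist'); p,d=grab_frame('wrist'); E=c["extrinsics"];k=[c["fx"],c["fy"],c["cx"],c["cy"]]
np.savez('wrist1.npz',p=p,d=d,E=E,k=k); cv2.imwrite('pics/wrist1.png',p[:,:,::-1])
print(models.find_in('wrist','lock_grip'),models.find_in('wrist','lever_knob'))
print(tooldelta(o,[0.508,0.139,0.15]))
E
```

```text
[0.50731241 0.13155732 0.20412546]
[{'location': [278.1, 207.1], 'confidence': 0.85}] [{'location': [173.4, 234.4], 'confidence': 0.73}]
(array([ 6.49098714,  2.74356193, 54.18276316]), np.float64(113.96386712655404), array([[-4.06160380e-01,  9.13677322e-01,  1.50829834e-02],
       [ 9.13801631e-01,  4.06094665e-01,  7.32819928e-03],
       [ 5.70490385e-04,  1.67592791e-02, -9.99859391e-01]]))
```

View pics/wrist1.png

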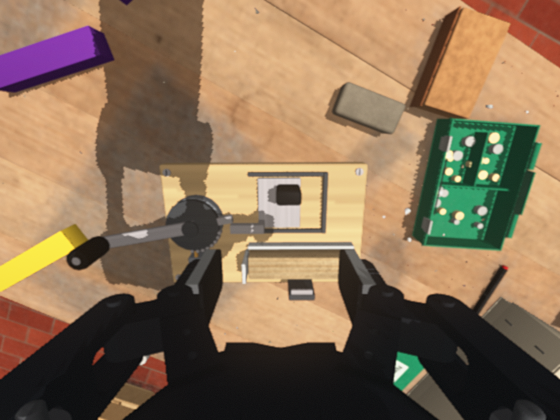

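The wrist view shows the lock grip at (287,194), the knob at about (85,250) and the trough with the blank at (300,262). The black block is the only ribbed grip on the rest. I'll measure it from the depth.

```bash
cat >> h.py <<'E'
def cloud(d,E,k):
    vv,uu=np.mgrid[0:420,0:560]; fx,fy,cx,cy=k
    pc=np.stack([(uu-cx)/fx*d,-(vv-cy)/fy*d,-d],-1); return (pc-E[:3,3])@E[:3,:3]
E
python3 - <<'E'
from h import *
th,t=0.4297,np.array([.5562,.1157]);R=np.array([[np.cos(th),-np.sin(th)],[np.sin(th),np.cos(th)]])
p,d,E,k=load('wrist1.npz'); W=cloud(d,E,k)
print('cam',-E[:3,:3].T@E[:3,3])
for nm,(u0,u1,v0,v1),zl in [('lock',(262,312,175,215),.054),('knob',(60,115,230,275),.085)]:
    s=W[v0:v1,u0:u1].reshape(-1,3); dd=d[v0:v1,u0:u1].ravel(); s=s[(dd>0)&(s[:,2]>zl)&(s[:,2]<.12)]
    l=(s[:,:2]-t)@R
    print(nm,len(s),np.median(s[:,2]),'world',s[:,:2].mean(0),'rest',l.mean(0),np.percentile(l,[3,97],axis=0))
# base corners top plane
for u,v in [(366,165),(161,165)]:
    P=back(d,E,k,u,v,.018); print('corner',P,(P[:2]-t)@R)
cv2.imwrite('pics/wrist1crop.png',cv2.resize(p[140:300,50:390,::-1],None,fx=2.3,fy=2.3,interpolation=cv2.INTER_CUBIC))
E
```

```text
cam [0.44083435 0.10247522 0.3451865 ]
lock 387 0.05936343601777962 world [0.50441235 0.13917184] rest [-0.03730135  0.04291267] [[-0.04400234  0.0311421 ]
 [-0.02964827  0.05487347]]
knob 446 0.09131482943264305 world [ 0.63420352 -0.02259826] rest [ 0.01329749 -0.15822179] [[ 0.00462131 -0.16833887]
 [ 0.02316911 -0.15008863]]
corner [0.44462756 0.20930053 0.018     ] [-0.06243568  0.13157225]
corner [5.37654177e-01 1.13231279e-04 1.80000000e-02] [-0.06501306 -0.09735271]
```

View pics/wrist1crop.png

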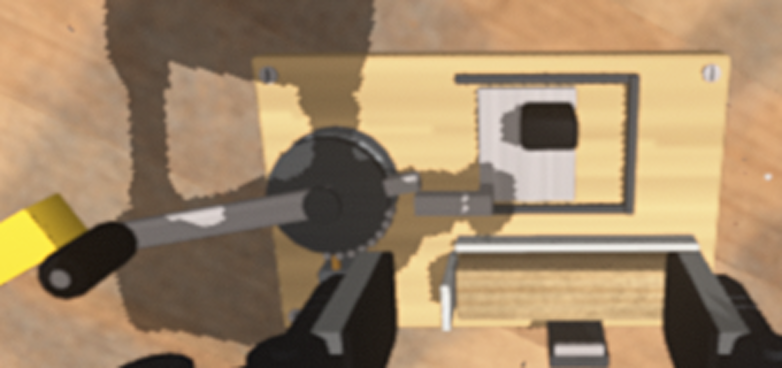

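Emit:
drive_tool([
  {"rx": 0.017, "ry": 0, "rz": -0.01, "tx": 6, "ty": 4, "tz": 20, "fingers": 60},
  {"rx": 0, "ry": 0, "rz": 0, "tx": 0, "ty": 0, "tz": 30, "fingers": 60},
  {"rx": 0, "ry": 0, "rz": 0, "tx": 0, "ty": 0, "tz": 20, "fingers": 60},
  {"rx": 0, "ry": 0, "rz": 0, "tx": 0, "ty": 0, "tz": 0, "fingers": 60},
])

```text
clock: 3.28
eef_pos: [0.5147, 0.1488, 0.1439]
tool_rot: [0.005, 0.539, 0.842, 0.008]
contact_force: [-0.6, 0.7, 0.1]
gripper_width: 0.0601
```

```bash
python3 - <<'E'
from h import *
from plant import telemetry
o=telemetry.get_obs(); print(o['eef_pos'],o['contact_force'])
print(tooldelta(o,[0.507,0.139,0.034]))
E
```

```text
[0.51470587 0.14882313 0.14389174] [-0.62673653  0.74816461  0.0838616 ]
(array([ -5.76266141, -13.20599581, 109.65610454]), np.float64(114.72812787019842), array([[-4.18312961e-01,  9.08141752e-01,  1.71121203e-02],
       [ 9.08302774e-01,  4.18226600e-01,  8.51949095e-03],
       [ 5.80161555e-04,  1.91067998e-02, -9.99817280e-01]]))
```

Emit:
drive_tool([
  {"rx": 0.019, "ry": 0, "rz": 0, "tx": -6, "ty": -13, "tz": 10, "fingers": 60},
  {"rx": 0, "ry": 0, "rz": 0, "tx": 0, "ty": 0, "tz": 20, "fingers": 60},
  {"rx": 0, "ry": 0, "rz": 0, "tx": 0, "ty": 0, "tz": 0, "fingers": 60},
  {"rx": 0, "ry": 0, "rz": 0, "tx": 0, "ty": 0, "tz": 0, "fingers": 60},
])

```text
clock: 3.62
eef_pos: [0.5058, 0.1403, 0.1173]
tool_rot: [0.001, 0.538, 0.843, 0.001]
contact_force: [0.4, -0.2, 0.1]
gripper_width: 0.0599
```

```bash
python3 - <<'E'
from h import *
from plant import telemetry
o=telemetry.get_obs(); print(o['eef_pos'],o['contact_force'])
print(tooldelta(o,[0.507,0.139,0.034]))
E
```

```text
[0.50582883 0.14030238 0.11733844] [ 0.39734087 -0.15933739  0.05787412]
(array([-1.6532426 ,  0.32039908, 83.33983382]), np.float64(114.93354193052441), array([[-4.21566726e-01,  9.06794705e-01,  2.20397826e-03],
       [ 9.06797347e-01,  4.21566155e-01,  7.40436741e-04],
       [-2.57698525e-04,  2.31070514e-03, -9.99997297e-01]]))
```

Emit:
drive_tool([
  {"rx": 0, "ry": 0, "rz": 0, "tx": -1, "ty": 0, "tz": 20, "fingers": 60},
  {"rx": 0, "ry": 0, "rz": 0, "tx": 0, "ty": 0, "tz": 20, "fingers": 60},
  {"rx": 0, "ry": 0, "rz": 0, "tx": 0, "ty": 0, "tz": 15, "fingers": 60},
  {"rx": 0, "ry": 0, "rz": 0, "tx": 0, "ty": 0, "tz": 5, "fingers": 60},
  {"rx": 0, "ry": 0, "rz": 0, "tx": 0, "ty": 0, "tz": 0, "fingers": 60},
  {"rx": 0, "ry": 0, "rz": 0, "tx": 0, "ty": 0, "tz": 0, "fingers": 60},
])

```text
clock: 4.12
eef_pos: [0.5129, 0.141, 0.0667]
tool_rot: [0.006, 0.538, 0.843, 0.006]
contact_force: [-0.2, 0.2, 0.1]
gripper_width: 0.0603
```

```bash
python3 - <<'E'
from h import *
from plant import telemetry,grab_frame
o=telemetry.get_obs(); print(o['eef_pos'],o['contact_force'])
print(tooldelta(o,[0.507,0.139,0.034])[:2])
p,d=grab_frame('wrist'); cv2.imwrite('pics/wrist2.png',p[:,:,::-1])
E
```

```text
[0.51288518 0.14103492 0.06672917] [-0.20017467  0.22461745  0.06428951]
(array([ 0.75412249, -6.71503699, 32.62383502]), np.float64(114.93836800268333))
```

View pics/wrist2.png

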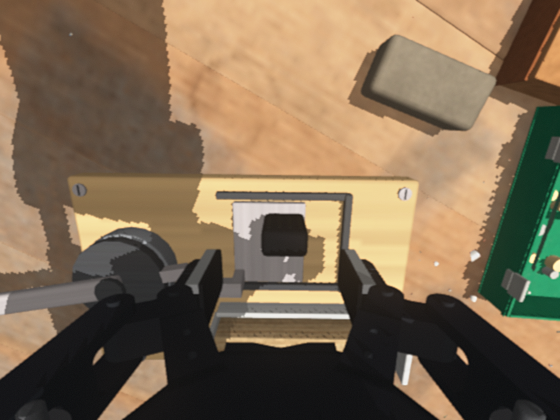

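```bash
python3 - <<'E'
from h import *
from plant import telemetry,grab_frame,calibration
o=telemetry.get_obs(); c=calibration('wrist'); E=c["extrinsics"];k=[c["fx"],c["fy"],c["cx"],c["cy"]]
p,d=grab_frame('wrist'); W=cloud(d,E,k)
_,y,R=tooldelta(o,[0,0,0]); print(R[:,2])
s=W[205:265,245:325].reshape(-1,3); s=s[(s[:,2]>.052)&(s[:,2]<.07)]
T=(s-o['eef_pos'])@R*1e3
print(len(s),s.mean(0),T.mean(0),np.percentile(T,[3,97],axis=0))
E
```

```text
[ 0.01690814  0.00365443 -0.99985037]
1342 [0.50360683 0.13926331 0.05876782] [ 2.42487721 -9.72010745  8.15630259] [[ -9.43235613 -16.21217674   6.32885023]
 [ 14.24370098  -1.4885597   13.18170872]]
```

Emit:
drive_tool([
  {"rx": 0.017, "ry": 0, "rz": 0, "tx": 1, "ty": -8, "tz": 0, "fingers": 60},
  {"rx": 0.004, "ry": 0, "rz": 0, "tx": 0, "ty": -1, "tz": 10, "fingers": 60},
  {"rx": 0.004, "ry": 0, "rz": 0, "tx": 0, "ty": -1, "tz": 10, "fingers": 60},
  {"rx": 0.004, "ry": 0, "rz": 0, "tx": 0, "ty": -1, "tz": 10, "fingers": 60},
  {"rx": 0, "ry": 0, "rz": 0, "tx": 0, "ty": 0, "tz": 0, "fingers": 60},
  {"rx": 0, "ry": 0, "rz": 0, "tx": 0, "ty": 0, "tz": 0, "fingers": 60},
])

```text
clock: 4.72
eef_pos: [0.5041, 0.1374, 0.0373]
tool_rot: [-0.0, 0.538, 0.843, -0.005]
contact_force: [0.1, -0.6, 0.9]
gripper_width: 0.0598
```

```bash
python3 - <<'E'
from h import *
from plant import telemetry,grab_frame
o=telemetry.get_obs(); print(o['eef_pos'],o['contact_force'])
print(tooldelta(o,[0.506,0.139,0.034]))
E
```

```text
[0.50413197 0.13735212 0.03729562] [ 0.07829367 -0.6472785   0.88196192]
(array([0.72341209, 2.41975095, 3.26919856]), np.float64(114.93859899917513), array([[-0.42164127,  0.9067399 , -0.0064335 ],
       [ 0.90674833,  0.421584  , -0.00862527],
       [-0.00510861, -0.00947034, -0.99994211]]))
```

Good pose. I'll close on the grip.

Emit:
drive_tool([
  {"rx": 0, "ry": 0, "rz": 0, "tx": 0, "ty": 2, "tz": 0, "fingers": 40},
  {"rx": 0, "ry": 0, "rz": 0, "tx": 0, "ty": 0, "tz": 0, "fingers": 30},
  {"rx": 0, "ry": 0, "rz": 0, "tx": 0, "ty": 0, "tz": 0, "fingers": 20},
  {"rx": 0, "ry": 0, "rz": 0, "tx": 0, "ty": 0, "tz": 0, "fingers": 15},
  {"rx": 0, "ry": 0, "rz": 0, "tx": 0, "ty": 0, "tz": 0, "fingers": 15},
  {"rx": 0, "ry": 0, "rz": 0, "tx": 0, "ty": 0, "tz": 0, "fingers": 15},
])

```text
clock: 5.22
eef_pos: [0.505, 0.1382, 0.0363]
tool_rot: [-0.002, 0.538, 0.843, -0.006]
contact_force: [-0.3, -0.3, -1.6]
gripper_width: 0.0247
```

Emit:
drive_tool([
  {"rx": 0, "ry": 0, "rz": 0, "tx": 8, "ty": 0, "tz": 0, "fingers": 15},
  {"rx": 0, "ry": 0, "rz": 0, "tx": 8, "ty": 0, "tz": 0, "fingers": 15},
  {"rx": 0, "ry": 0, "rz": 0, "tx": 8, "ty": 0, "tz": 0, "fingers": 15},
  {"rx": 0, "ry": 0, "rz": 0, "tx": 0, "ty": 0, "tz": 0, "fingers": 15},
])

```text
clock: 5.55
eef_pos: [0.495, 0.1604, 0.0363]
tool_rot: [-0.0, 0.539, 0.843, -0.006]
contact_force: [0.3, -0.3, -1.6]
gripper_width: 0.025
```

Emit:
drive_tool([
  {"rx": 0, "ry": 0, "rz": 0, "tx": 5, "ty": 0, "tz": 0, "fingers": 15},
  {"rx": 0, "ry": 0, "rz": 0, "tx": 5, "ty": 0, "tz": 0, "fingers": 15},
])

```text
clock: 5.72
eef_pos: [0.4939, 0.1632, 0.036]
tool_rot: [0.006, 0.535, 0.844, -0.01]
contact_force: [14.7, -33.7, -6.5]
gripper_width: 0.0249
```

Emit:
drive_tool([
  {"rx": 0, "ry": 0, "rz": 0, "tx": 4, "ty": 0, "tz": 0, "fingers": 15},
  {"rx": 0, "ry": 0, "rz": 0, "tx": 4, "ty": 0, "tz": 0, "fingers": 15},
])

```text
clock: 5.88
eef_pos: [0.494, 0.1629, 0.036]
tool_rot: [0.013, 0.534, 0.845, -0.014]
contact_force: [9.4, -20.4, -3.3]
gripper_width: 0.025
```

Emit:
drive_tool([
  {"rx": 0, "ry": 0, "rz": 0, "tx": 0, "ty": 0, "tz": 0, "fingers": 25},
  {"rx": 0, "ry": 0, "rz": 0, "tx": 0, "ty": 0, "tz": 0, "fingers": 35},
  {"rx": 0, "ry": 0, "rz": 0, "tx": 0, "ty": 0, "tz": 0, "fingers": 45},
  {"rx": 0, "ry": 0, "rz": 0, "tx": 0, "ty": 0, "tz": 0, "fingers": 50},
  {"rx": 0, "ry": 0, "rz": 0, "tx": 0, "ty": 0, "tz": 0, "fingers": 50},
])

```text
clock: 6.3
eef_pos: [0.4944, 0.1639, 0.0371]
tool_rot: [0.013, 0.535, 0.845, -0.013]
contact_force: [0.9, 0.1, 0.0]
gripper_width: 0.0502
```

```bash
python3 - <<'E'
from h import *
from plant import telemetry,grab_frame
o=telemetry.get_obs(); print(o['eef_pos'],o['contact_force'],o['gripper_width'])
print(tooldelta(o,[0.494,0.163,0.16]))
p,d=grab_frame('wrist'); cv2.imwrite('pics/wrist3.png',p[:,:,::-1])
E
```

```text
[0.49441161 0.16394369 0.03711333] [0.85092994 0.13108869 0.04271378] 0.0501655904747532
(array([  -5.04604711,   -1.84888162, -122.77342487]), np.float64(115.28524903386366), array([[-0.42685506,  0.90429076,  0.00727858],
       [ 0.9036209 ,  0.42682766, -0.03588052],
       [-0.03555312, -0.0087387 , -0.99932958]]))
```

View pics/wrist3.png

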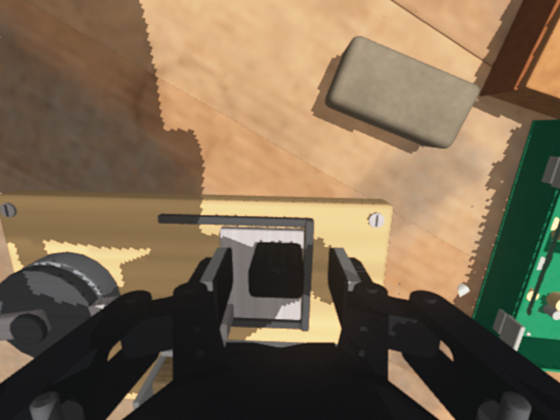

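The slide plate is now flush against the end bar at (308,270), so the lock is at its stop. Next I rise and turn the wrist.

Emit:
drive_tool([
  {"rx": -0.009, "ry": 0.035, "rz": 0, "tx": 0, "ty": 0, "tz": -10, "fingers": 50},
  {"rx": 0, "ry": 0, "rz": 0, "tx": 0, "ty": 0, "tz": -30, "fingers": 50},
  {"rx": 0, "ry": 0, "rz": 0, "tx": 0, "ty": 0, "tz": -35, "fingers": 50},
  {"rx": 0, "ry": 0, "rz": 0, "tx": 0, "ty": 0, "tz": -35, "fingers": 50},
  {"rx": 0, "ry": 0, "rz": 0, "tx": 0, "ty": 0, "tz": -20, "fingers": 50},
  {"rx": 0, "ry": 0, "rz": 0.12, "tx": 0, "ty": 0, "tz": 0, "fingers": 50},
  {"rx": 0, "ry": 0, "rz": 0.12, "tx": 0, "ty": 0, "tz": 0, "fingers": 50},
  {"rx": 0, "ry": 0, "rz": 0.12, "tx": 0, "ty": 0, "tz": 0, "fingers": 50},
  {"rx": 0, "ry": 0, "rz": 0.12, "tx": 0, "ty": 0, "tz": 0, "fingers": 50},
  {"rx": 0, "ry": 0, "rz": 0.12, "tx": 0, "ty": 0, "tz": 0, "fingers": 50},
])

```text
clock: 7.18
eef_pos: [0.4919, 0.1685, 0.1738]
tool_rot: [-0.002, 0.766, 0.642, 0.001]
contact_force: [-0.3, 1.0, -0.3]
gripper_width: 0.05
```

Emit:
drive_tool([
  {"rx": 0, "ry": 0, "rz": 0.12, "tx": 0, "ty": 0, "tz": 0, "fingers": 50},
  {"rx": 0, "ry": 0, "rz": 0.12, "tx": 0, "ty": 0, "tz": 0, "fingers": 50},
  {"rx": 0, "ry": 0, "rz": 0.12, "tx": 0, "ty": 0, "tz": 0, "fingers": 50},
  {"rx": 0, "ry": 0, "rz": 0.12, "tx": 0, "ty": 0, "tz": 0, "fingers": 50},
  {"rx": 0, "ry": 0, "rz": 0.12, "tx": 0, "ty": 0, "tz": 0, "fingers": 50},
  {"rx": 0, "ry": 0, "rz": 0.12, "tx": 0, "ty": 0, "tz": 0, "fingers": 50},
  {"rx": 0, "ry": 0, "rz": 0.12, "tx": 0, "ty": 0, "tz": 0, "fingers": 50},
  {"rx": 0, "ry": 0, "rz": 0.12, "tx": 0, "ty": 0, "tz": 0, "fingers": 50},
  {"rx": 0, "ry": 0, "rz": 0, "tx": 0, "ty": 0, "tz": 0, "fingers": 50},
])

```text
clock: 7.93
eef_pos: [0.4897, 0.1723, 0.1736]
tool_rot: [-0.003, 0.981, 0.195, -0.0]
contact_force: [0.4, 0.6, -0.0]
gripper_width: 0.0502
```

```bash
python3 - <<'E'
from h import *
from plant import telemetry,grab_frame
o=telemetry.get_obs(); print(o['eef_pos'],o['contact_force'],o['gripper_width'])
print(tooldelta(o,[0.639,-0.0246,0.15]))
E
```

```text
[0.48970122 0.17230316 0.17361804] [ 0.44483127  0.5916511  -0.02236162] 0.05024677841349343
(array([ 62.55489865, 239.17830185,  22.34766953]), np.float64(22.504174107531057), array([[ 9.23851565e-01,  3.82747267e-01, -1.67797497e-03],
       [ 3.82750702e-01, -9.23837156e-01,  5.17767907e-03],
       [ 4.31566888e-04, -5.42565301e-03, -9.99985188e-01]]))
```

Emit:
drive_tool([
  {"rx": 0, "ry": 0, "rz": 0, "tx": 5, "ty": 20, "tz": 0, "fingers": 50},
  {"rx": 0, "ry": 0, "rz": 0, "tx": 9, "ty": 33, "tz": 0, "fingers": 50},
  {"rx": 0, "ry": 0, "rz": 0, "tx": 9, "ty": 33, "tz": 0, "fingers": 50},
  {"rx": 0, "ry": 0, "rz": 0, "tx": 9, "ty": 33, "tz": 0, "fingers": 50},
  {"rx": 0, "ry": 0, "rz": 0, "tx": 9, "ty": 33, "tz": 0, "fingers": 50},
  {"rx": 0, "ry": 0, "rz": 0, "tx": 9, "ty": 33, "tz": 0, "fingers": 50},
  {"rx": 0, "ry": 0, "rz": 0, "tx": 5, "ty": 20, "tz": 0, "fingers": 50},
  {"rx": 0, "ry": 0, "rz": 0, "tx": 0, "ty": 0, "tz": 0, "fingers": 50},
  {"rx": 0, "ry": 0, "rz": 0, "tx": 0, "ty": 0, "tz": 0, "fingers": 50},
])

```text
clock: 8.68
eef_pos: [0.6254, 0.0023, 0.171]
tool_rot: [-0.004, 0.977, 0.215, -0.0]
contact_force: [0.6, 0.1, -0.4]
gripper_width: 0.0499
```

```bash
python3 - <<'E'
from h import *
from plant import telemetry,grab_frame,calibration,models
o=telemetry.get_obs(); print(o['eef_pos'],o['contact_force'],o['gripper_width'])
print(tooldelta(o,[0.639,-0.0246,0.15]))
c=calibration('wrist'); p,d=grab_frame('wrist'); E=c["extrinsics"];k=[c["fx"],c["fy"],c["cx"],c["cy"]]
np.savez('wrist4.npz',p=p,d=d,E=E,k=k); cv2.imwrite('pics/wrist4.png',p[:,:,::-1])
print(models.find_in('wrist','lever_knob'),proj(E,k,[.639,-.0246,.092]))
E
```

```text
[0.62539292 0.00230948 0.17095236] [ 0.6315404   0.13906699 -0.35394767] 0.04987548496227131
(array([ 1.01670895, 30.2919085 , 20.72777323]), np.float64(24.845703946989413), array([[ 0.90744199,  0.42017217, -0.00209119],
       [ 0.42017579, -0.90741364,  0.00726622],
       [ 0.00115549, -0.00747234, -0.99997141]]))
[{'location': [267.2, 140.4], 'confidence': 0.6}, {'location': [254.0, 7.4], 'confidence': 0.44}] [282.48685967 253.38354972]
```

View pics/wrist4.png

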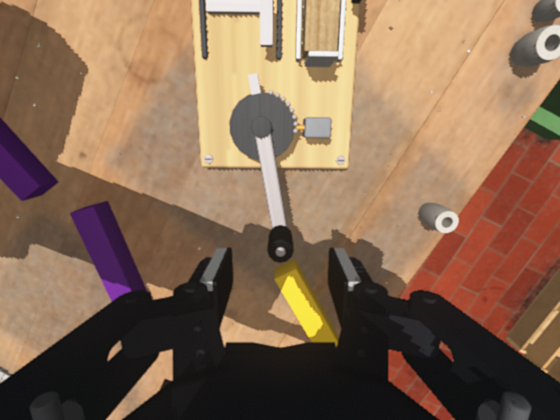

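The knob top is at (281,248), and the top-camera estimate projects to (282,253). I'll refine the knob and pivot from this view.

```bash
python3 - <<'E'
from h import *
th,t=0.4297,np.array([.5562,.1157]);R=np.array([[np.cos(th),-np.sin(th)],[np.sin(th),np.cos(th)]])
p,d,E,k=load('wrist4.npz'); W=cloud(d,E,k)
s=W[225:270,260:305].reshape(-1,3); dd=d[225:270,260:305].ravel(); s=s[(dd>0)&(s[:,2]>.086)&(s[:,2]<.1)]
print('knob',len(s),s.mean(0),np.percentile(s,[3,97],axis=0),(s[:,:2].mean(0)-t)@R)
for n,u,v,z in [('c-64',202.5,167.5,.018),('c86',348.5,168,.018),('pivot hub',261,127,.055),('knobtop',281,249,.092)]:
    P=back(d,E,k,u,v,z); print(n,P,(P[:2]-t)@R, back(d,E,k,u,v)[2])
for n,(x,y,z) in {'c1':(86,-105,18),'c2':(-64,-105,18),'piv':(0,-65,55)}.items():
    print(n,proj(E,k,np.r_[R@(np.array([x,y])/1e3)+t,z/1e3]))
cv2.imwrite('pics/wrist4crop.png',cv2.resize(p[70:270,180:380,::-1],None,fx=3,fy=3,interpolation=cv2.INTER_CUBIC))
E
```

```text
knob 517 [ 0.63540721 -0.02263221  0.09120138] [[ 0.62635139 -0.03213516  0.08767348]
 [ 0.64467581 -0.01388479  0.09275818]] [ 0.01437761 -0.15875411]
c-64 [ 0.5407312  -0.00307203  0.018     ] [-0.06354274 -0.10153028] -0.0003542497489970466
c86 [0.67459357 0.05836987 0.018     ] [ 0.08374688 -0.10144083] -0.0005903187664983452
pivot hub [0.5804851  0.05846754 0.055     ] [-0.00176557 -0.06214663] 0.05545501476800117
knobtop [ 0.63626156 -0.02159839  0.092     ] [ 0.01558498 -0.15817019] 0.09235535015996756
c1 [350.49071334 171.52927199]
c2 [202.27492164 170.935153  ]
piv [263.11205726 130.48065457]
```

View pics/wrist4crop.png

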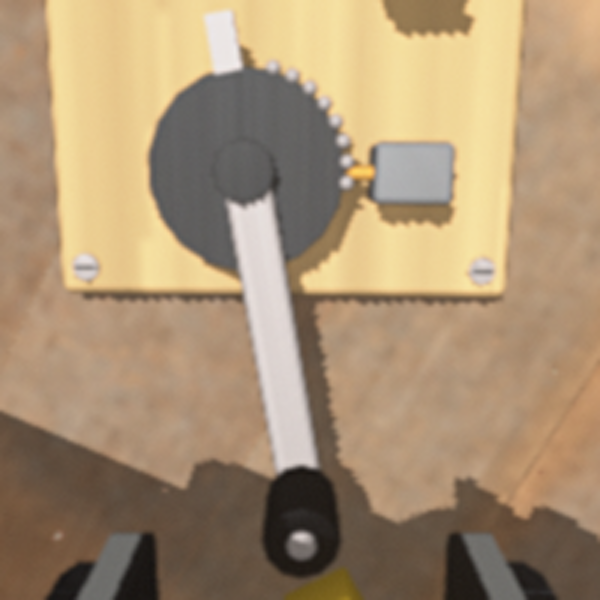

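Emit:
drive_tool([
  {"rx": 0, "ry": 0, "rz": 0, "tx": 0, "ty": 14, "tz": 0, "fingers": 50},
  {"rx": 0, "ry": 0, "rz": 0, "tx": 0, "ty": 13, "tz": 0, "fingers": 50},
  {"rx": 0, "ry": 0, "rz": 0, "tx": 0, "ty": 0, "tz": 15, "fingers": 50},
  {"rx": 0, "ry": 0, "rz": 0, "tx": 0, "ty": 0, "tz": 15, "fingers": 50},
  {"rx": 0, "ry": 0, "rz": 0, "tx": 0, "ty": 0, "tz": 15, "fingers": 50},
  {"rx": 0, "ry": 0, "rz": 0, "tx": 0, "ty": 0, "tz": 0, "fingers": 50},
  {"rx": 0, "ry": 0, "rz": 0, "tx": 0, "ty": 0, "tz": 0, "fingers": 50},
])

```text
clock: 9.37
eef_pos: [0.6371, -0.021, 0.1271]
tool_rot: [-0.003, 0.975, 0.221, 0.002]
contact_force: [1.4, 0.2, 1.5]
gripper_width: 0.0502
```

```bash
python3 - <<'E'
from h import *
from plant import telemetry,grab_frame,calibration,models
o=telemetry.get_obs(); print(o['eef_pos'],o['contact_force'],o['gripper_width'])
print(tooldelta(o,[0.6375,-0.0235,0.057]))
p,d=grab_frame('wrist'); cv2.imwrite('pics/wrist5.png',p[:,:,::-1])
E
```

```text
[ 0.63708166 -0.02099651  0.12706671] [1.3561937  0.19529242 1.46952756] 0.05015449805763944
(array([-1.00757209,  2.78886243, 70.04993319]), np.float64(25.536273607792545), array([[ 0.90230395,  0.43109672,  0.00178746],
       [ 0.43107832, -0.90229193,  0.00638428],
       [ 0.00436506, -0.00499002, -0.99997802]]))
```

View pics/wrist5.png

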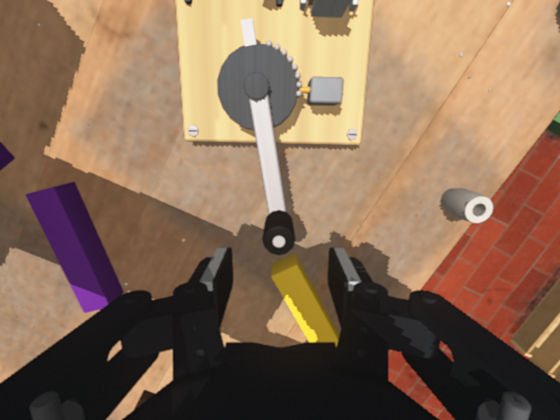

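Emit:
drive_tool([
  {"rx": 0, "ry": 0, "rz": 0, "tx": 0, "ty": 2, "tz": 15, "fingers": 50},
  {"rx": 0, "ry": 0, "rz": 0, "tx": 0, "ty": 0, "tz": 15, "fingers": 50},
  {"rx": 0, "ry": 0, "rz": 0, "tx": 0, "ty": 0, "tz": 12, "fingers": 50},
  {"rx": 0, "ry": 0, "rz": 0, "tx": 0, "ty": 0, "tz": 10, "fingers": 50},
  {"rx": 0, "ry": 0, "rz": 0, "tx": 0, "ty": 0, "tz": 0, "fingers": 50},
  {"rx": 0, "ry": 0, "rz": 0, "tx": 0, "ty": 0, "tz": 0, "fingers": 50},
])

```text
clock: 9.92
eef_pos: [0.6407, -0.023, 0.0744]
tool_rot: [-0.002, 0.975, 0.222, 0.004]
contact_force: [-0.2, 0.5, -0.1]
gripper_width: 0.0499
```

```bash
python3 - <<'E'
from h import *
from plant import telemetry,grab_frame,calibration,models
o=telemetry.get_obs(); print(o['eef_pos'],o['contact_force'],o['gripper_width'])
print(tooldelta(o,[0.6375,-0.0235,0.057]))
E
```

```text
[ 0.64073484 -0.02299035  0.07444127] [-0.24324521  0.45488156 -0.05238694] 0.04986101356750387
(array([-3.30218795, -0.91046968, 17.41231058]), np.float64(25.636680798409987), array([[ 0.90151516,  0.43267695,  0.00781487],
       [ 0.43264355, -0.90154743,  0.00563899],
       [ 0.00948533, -0.00170258, -0.99995356]]))
```

Emit:
drive_tool([
  {"rx": 0, "ry": -0.009, "rz": 0, "tx": -3, "ty": -1, "tz": 7, "fingers": 50},
  {"rx": 0, "ry": 0, "rz": 0, "tx": 0, "ty": 0, "tz": 6, "fingers": 50},
  {"rx": 0, "ry": 0, "rz": 0, "tx": 0, "ty": 0, "tz": 4, "fingers": 50},
  {"rx": 0, "ry": 0, "rz": 0, "tx": 0, "ty": 0, "tz": 0, "fingers": 50},
  {"rx": 0, "ry": 0, "rz": 0, "tx": 0, "ty": 0, "tz": 0, "fingers": 50},
])

```text
clock: 10.33
eef_pos: [0.6382, -0.0234, 0.0568]
tool_rot: [-0.0, 0.975, 0.222, 0.0]
contact_force: [-0.1, -0.1, 0.1]
gripper_width: 0.0498
```

```bash
python3 - <<'E'
from h import *
from plant import telemetry,grab_frame,calibration,models
o=telemetry.get_obs(); print(o['eef_pos'],o['contact_force'],o['gripper_width'])
print(tooldelta(o,[0.6375,-0.0235,0.057]))
p,d=grab_frame('wrist'); cv2.imwrite('pics/wrist6.png',p[:,:,::-1])
E
```

```text
[ 0.63822125 -0.02336435  0.05679521] [-0.07599389 -0.05202057  0.05166684] 0.049775695630425894
(array([-0.70866195, -0.19019842, -0.20532342]), np.float64(25.65911503498459), array([[ 9.01385816e-01,  4.33016549e-01,  5.28947536e-04],
       [ 4.33015782e-01, -9.01385614e-01,  1.14319646e-03],
       [ 9.71808685e-04, -8.01418441e-04, -9.99999207e-01]]))
```

View pics/wrist6.png

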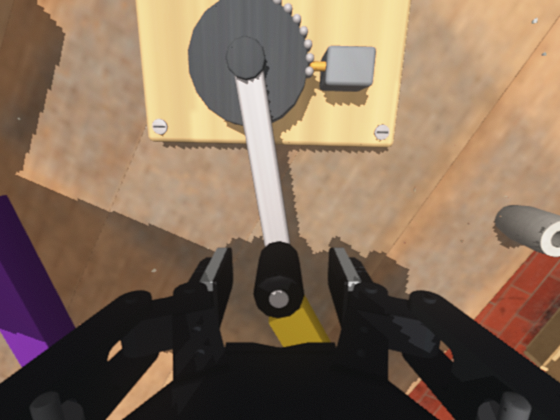

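Emit:
drive_tool([
  {"rx": 0, "ry": 0, "rz": 0, "tx": 0, "ty": 0, "tz": 0, "fingers": 35},
  {"rx": 0, "ry": 0, "rz": 0, "tx": 0, "ty": 0, "tz": 0, "fingers": 25},
  {"rx": 0, "ry": 0, "rz": 0, "tx": 0, "ty": 0, "tz": 0, "fingers": 12},
  {"rx": 0, "ry": 0, "rz": 0, "tx": 0, "ty": 0, "tz": 0, "fingers": 12},
  {"rx": 0, "ry": 0, "rz": 0, "tx": 0, "ty": 0, "tz": 0, "fingers": 12},
  {"rx": 0, "ry": 0, "rz": 0, "tx": 0, "ty": 0, "tz": 0, "fingers": 12},
])

```text
clock: 10.88
eef_pos: [0.6377, -0.0238, 0.0578]
tool_rot: [-0.0, 0.975, 0.222, 0.0]
contact_force: [-0.4, -0.6, -0.2]
gripper_width: 0.0207
```

```bash
python3 - <<'E'
from h import *
from plant import telemetry,grab_frame,calibration,models
o=telemetry.get_obs(); print(o['eef_pos'],o['contact_force'],o['gripper_width'])
d,y,R=tooldelta(o,[0.6375,-0.0235,0.057]);print(d,y,R[:,2])
p,d=grab_frame('wrist'); cv2.imwrite('pics/wrist7.png',p[:,:,::-1])
E
```

```text
[ 0.6377098  -0.02375325  0.05781364] [-0.40969669 -0.60163849 -0.18537327] 0.020662701806951927
[-0.07977297 -0.31861416  0.81380335] 25.654406638572457 [ 6.80922532e-05  7.19517560e-04 -9.99999739e-01]
```

View pics/wrist7.png

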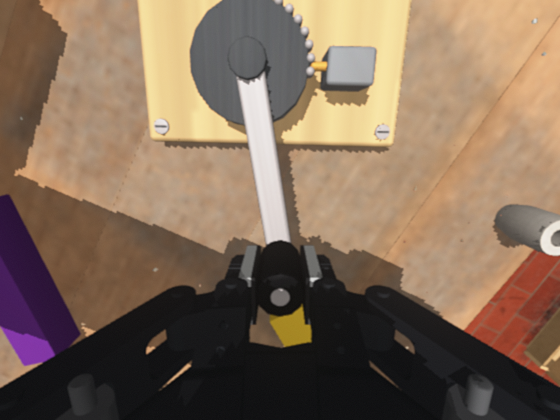

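Emit:
drive_tool([
  {"rx": 0, "ry": 0, "rz": 0.04, "tx": -5, "ty": 0.7, "tz": 0, "fingers": 12},
  {"rx": 0, "ry": 0, "rz": 0.04, "tx": -5, "ty": 0.7, "tz": 0, "fingers": 12},
  {"rx": 0, "ry": 0, "rz": 0.04, "tx": -5, "ty": 0.6, "tz": 0, "fingers": 12},
  {"rx": 0, "ry": 0, "rz": 0.04, "tx": -5, "ty": 0.6, "tz": 0, "fingers": 12},
])

```text
clock: 11.27
eef_pos: [0.6295, -0.0287, 0.0582]
tool_rot: [-0.003, 0.99, 0.139, 0.011]
contact_force: [6.2, 2.4, -4.9]
gripper_width: 0.0205
```

```bash
cat > st.py <<'E'
from h import *
from plant import telemetry
import sys
o=telemetry.get_obs(); print(o['clock'],o['eef_pos'],o['contact_force'],o['gripper_width'])
pv=np.array([.581,.0585]); v=o['eef_pos'][:2]-pv
print('alpha',np.radians(-55.4)-np.arctan2(v[1],v[0]),'r',np.hypot(*v))
for a in map(float,sys.argv[1:]):
    f=np.radians(-55.4)-a
    d,y,R=tooldelta(o,[pv[0]+.1*np.cos(f),pv[1]+.1*np.sin(f),.0575]); print(a,d,'yaw',y,'tangent yaw',np.degrees(f)+90,'z',R[:,2])
E
python3 st.py 0.2 0.4
```

```text
11.2667 [ 0.62950324 -0.0286656   0.05816445] [ 6.16995933  2.43991428 -4.89015662] 0.020514181142203044
alpha 0.09610272129818687 r 0.09975172074305494
0.2 [-10.18080459   2.06051961   0.43614945] yaw 16.03634160742196 tangent yaw 23.140844097383535 z [ 0.02063009  0.0079904  -0.99975525]
0.4 [-3.01368929e+01  2.53874132e+00 -4.63112631e-03] yaw 16.03634160742196 tangent yaw 11.681688194767062 z [ 0.02063009  0.0079904  -0.99975525]
```

Emit:
drive_tool([
  {"rx": 0, "ry": -0.01, "rz": 0.02, "tx": -6, "ty": 1, "tz": 0, "fingers": 12},
  {"rx": 0, "ry": -0.01, "rz": 0.02, "tx": -6, "ty": 0.6, "tz": 0, "fingers": 12},
  {"rx": 0, "ry": 0, "rz": 0.02, "tx": -6, "ty": 0.6, "tz": 0, "fingers": 12},
])

```text
clock: 11.52
eef_pos: [0.619, -0.0337, 0.0582]
tool_rot: [-0.002, 0.994, 0.107, 0.008]
contact_force: [8.2, 3.3, -6.3]
gripper_width: 0.0205
```

```bash
python3 st.py 0.4
```

```text
11.5167 [ 0.61896131 -0.03371193  0.05818952] [ 8.19061386  3.32799412 -6.30669864] 0.020545277149707473
alpha 0.2133539305800709 r 0.0997201088171724
0.4 [-18.53495712   1.79942419   0.3954475 ] yaw 12.340740826415065 tangent yaw 11.681688194767062 z [ 0.01504591  0.00480357 -0.99987527]
```

Emit:
drive_tool([
  {"rx": 0, "ry": -0.01, "rz": 0.04, "tx": -6, "ty": 0.6, "tz": 0, "fingers": 12},
  {"rx": 0, "ry": -0.005, "rz": 0.04, "tx": -6, "ty": 0.6, "tz": 0, "fingers": 12},
  {"rx": 0, "ry": -0.005, "rz": 0.04, "tx": -6, "ty": 0.3, "tz": 0, "fingers": 12},
  {"rx": 0, "ry": 0, "rz": 0.03, "tx": -6, "ty": 0.3, "tz": 0, "fingers": 12},
])

```text
clock: 11.85
eef_pos: [0.6061, -0.0379, 0.0582]
tool_rot: [-0.001, 1.0, 0.029, 0.009]
contact_force: [6.6, -1.8, -5.0]
gripper_width: 0.0205
```

```bash
python3 st.py 0.4 0.6
```

```text
11.85 [ 0.6060646  -0.03792278  0.05822135] [ 6.6111594  -1.81622746 -4.98809815] 0.020514289661017777
alpha 0.34956759578633245 r 0.09962723745605062
0.4 [-4.90893     1.22530587  0.62803691] yaw 3.3203259107401695 tangent yaw 11.681688194767062 z [ 0.0185815   0.00244419 -0.99982436]
0.6 [-24.85106883   2.14160976   0.25396554] yaw 3.3203259107401695 tangent yaw 0.22253229215061765 z [ 0.0185815   0.00244419 -0.99982436]
```

Emit:
drive_tool([
  {"rx": 0, "ry": -0.01, "rz": 0.01, "tx": -6, "ty": 0.8, "tz": 0, "fingers": 12},
  {"rx": 0, "ry": -0.01, "rz": 0.02, "tx": -6, "ty": 0.6, "tz": 0, "fingers": 12},
  {"rx": 0, "ry": 0, "rz": 0.02, "tx": -6, "ty": 0.4, "tz": 0, "fingers": 12},
  {"rx": 0, "ry": 0, "rz": 0.02, "tx": -6, "ty": 0.4, "tz": 0, "fingers": 12},
])

```text
clock: 12.18
eef_pos: [0.593, -0.0403, 0.0583]
tool_rot: [-0.001, 1.0, -0.009, 0.011]
contact_force: [5.5, -0.6, -7.3]
gripper_width: 0.0206
```

```bash
python3 st.py 0.6 0.8; python3 - <<'E'
from h import *
from plant import grab_frame
p,d=grab_frame('wrist'); cv2.imwrite('pics/wrist8.png',p[:,:,::-1])
E
```

```text
12.1833 [ 0.59299089 -0.04033377  0.0583315 ] [ 5.53929118 -0.61047369 -7.3397124 ] 0.02063005635654993
alpha 0.48315021890920407 r 0.09955849820368352
0.6 [-11.59681848   1.36470976   0.56477769] yaw -0.9785618560632163 tangent yaw 0.22253229215061765 z [ 0.02278704  0.00181636 -0.99973869]
0.8 [-31.49601714  -0.21274841   0.11537651] yaw -0.9785618560632163 tangent yaw -11.23662361046587 z [ 0.02278704  0.00181636 -0.99973869]
```

View pics/wrist8.png

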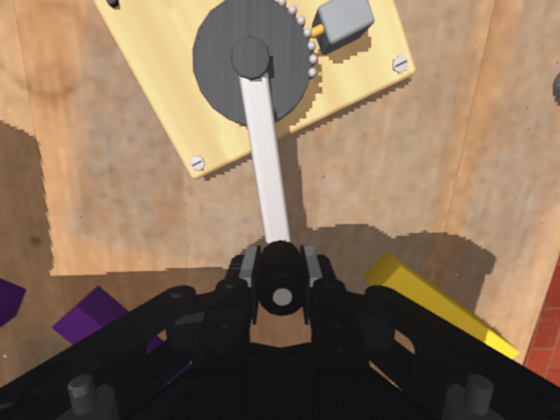

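Emit:
drive_tool([
  {"rx": 0, "ry": -0.01, "rz": 0.02, "tx": -6, "ty": 0.6, "tz": 0, "fingers": 12},
  {"rx": 0, "ry": -0.01, "rz": 0.03, "tx": -6, "ty": 0.4, "tz": 0, "fingers": 12},
  {"rx": 0, "ry": -0.005, "rz": 0.03, "tx": -6, "ty": 0.2, "tz": 0, "fingers": 12},
  {"rx": 0, "ry": -0.005, "rz": 0.03, "tx": -6, "ty": 0.2, "tz": 0, "fingers": 12},
])

```text
clock: 12.57
eef_pos: [0.5782, -0.0409, 0.0584]
tool_rot: [-0.001, 0.998, -0.066, 0.007]
contact_force: [11.2, 0.2, -10.8]
gripper_width: 0.0207
```

```bash
python3 st.py 0.6 0.8
```

```text
12.5667 [ 0.5781585  -0.04090479  0.05843977] [ 11.24258787   0.18253305 -10.78224861] 0.020665128546108243
alpha 0.6324613257251384 r 0.09944539550004614
0.6 [3.26699273 0.16564642 0.98391914] yaw -7.604283409838323 tangent yaw 0.22253229215061765 z [ 0.01407448  0.00205044 -0.99989885]
0.8 [-16.68444911   0.89526914   0.70812451] yaw -7.604283409838323 tangent yaw -11.23662361046587 z [ 0.01407448  0.00205044 -0.99989885]
```

Emit:
drive_tool([
  {"rx": 0, "ry": -0.005, "rz": 0.02, "tx": -6, "ty": 0.3, "tz": 0, "fingers": 12},
  {"rx": 0, "ry": -0.005, "rz": 0.02, "tx": -5, "ty": 0.3, "tz": 0, "fingers": 12},
  {"rx": 0, "ry": 0, "rz": 0.01, "tx": -4, "ty": 0.3, "tz": 0, "fingers": 12},
])

```text
clock: 12.82
eef_pos: [0.5708, -0.0405, 0.0581]
tool_rot: [-0.002, 0.996, -0.093, 0.01]
contact_force: [6.2, 1.0, -6.0]
gripper_width: 0.0207
```

```bash
python3 st.py 0.8
```

```text
12.8167 [ 0.57080285 -0.04054945  0.05813119] [ 6.15296512  1.03786699 -6.02316923] 0.020666664117233505
alpha 0.7064726113640103 r 0.09957296497809076
0.8 [-9.31838868  0.77137412  0.43598854] yaw -10.663155064066943 tangent yaw -11.23662361046587 z [ 0.02113465  0.0013     -0.99977579]
```

Emit:
drive_tool([
  {"rx": 0, "ry": -0.01, "rz": 0, "tx": -5, "ty": 0.3, "tz": 0, "fingers": 12},
  {"rx": 0, "ry": -0.005, "rz": 0, "tx": -4, "ty": 0.3, "tz": 0, "fingers": 12},
])

```text
clock: 12.98
eef_pos: [0.5662, -0.04, 0.0582]
tool_rot: [-0.002, 0.996, -0.093, 0.008]
contact_force: [5.8, 0.2, -7.2]
gripper_width: 0.0205
```

```bash
python3 st.py 0.8
```

```text
12.9833 [ 0.5661555  -0.03996456  0.05816557] [ 5.77169864  0.19713529 -7.2007123 ] 0.02049406457747472
alpha 0.7535168515188098 r 0.0995772510801654
0.8 [-4.6414443   0.48982661  0.59192511] yaw -10.69275026510973 tangent yaw -11.23662361046587 z [ 0.01608501  0.00290408 -0.99986641]
```

Emit:
drive_tool([
  {"rx": 0, "ry": 0, "rz": 0, "tx": -4, "ty": 0.2, "tz": 0, "fingers": 12},
  {"rx": 0, "ry": 0, "rz": 0, "tx": -3, "ty": 0.2, "tz": 0, "fingers": 12},
])

```text
clock: 13.15
eef_pos: [0.5631, -0.0395, 0.0581]
tool_rot: [-0.002, 0.996, -0.093, 0.012]
contact_force: [5.8, -0.5, -5.3]
gripper_width: 0.0206
```

```bash
python3 st.py 0.8
```

```text
13.15 [ 0.56308202 -0.03946636  0.05805564] [ 5.80286221 -0.54926906 -5.25295691] 0.020601935451891155
alpha 0.784783786360127 r 0.09959147012374017
0.8 [-1.53196358  0.40900769  0.51697115] yaw -10.69381155798468 tangent yaw -11.23662361046587 z [ 0.02440892  0.00191645 -0.99970022]
```

```bash
python3 - <<'E'
from h import *
from plant import grab_frame,calibration
for n in ['wrist','scene','top']:
    c=calibration(n); p,d=grab_frame(n); np.savez(n+'9.npz',p=p,d=d,E=c["extrinsics"],k=[c["fx"],c["fy"],c["cx"],c["cy"]])
    cv2.imwrite(f'pics/{n}9.png',p[:,:,::-1])
    if n=='scene': cv2.imwrite('pics/scene9crop.png',cv2.resize(p[100:300,100:360,::-1],None,fx=3,fy=3,interpolation=cv2.INTER_CUBIC))
    if n=='top': cv2.imwrite('pics/top9crop.png',cv2.resize(p[120:330,100:310,::-1],None,fx=2.85,fy=2.85,interpolation=cv2.INTER_CUBIC))
E
python3 st.py 0.8
```

```text
13.3 [ 0.56273544 -0.03939471  0.05803664] [ 5.06443343 -0.78042631 -5.59960298] 0.020764817898670834
alpha 0.7883366782702617 r 0.09958398087447572
0.8 [-1.17731788  0.41505011  0.5073136 ] yaw -10.695028541752647 tangent yaw -11.23662361046587 z [ 0.02356651  0.00206212 -0.99972014]
```

View pics/wrist9.png

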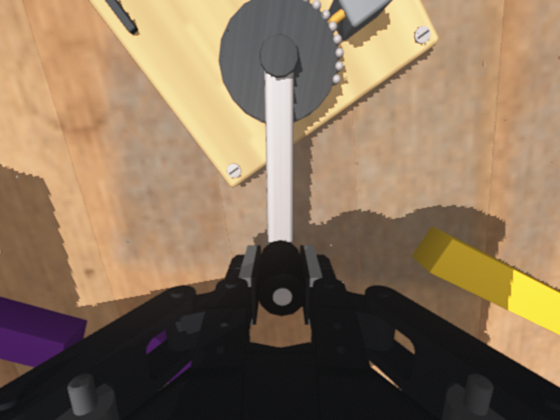

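View pics/scene9crop.png

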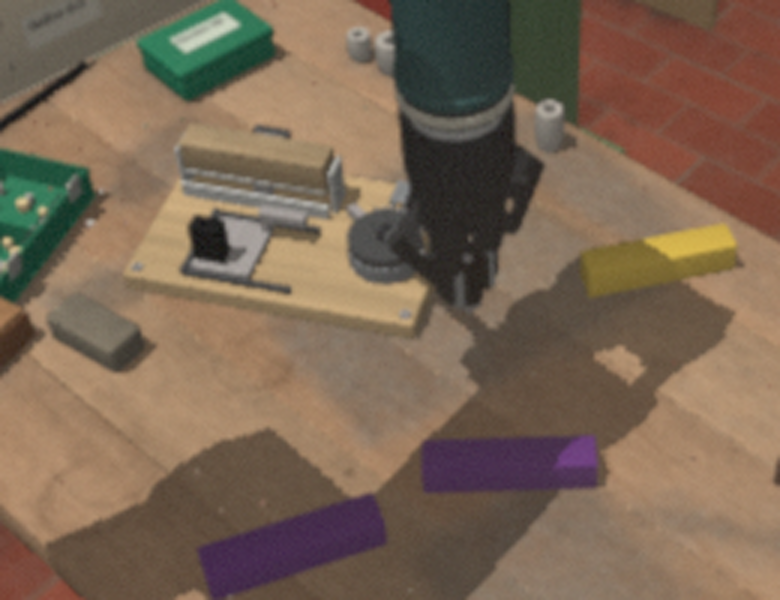

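View pics/top9crop.png

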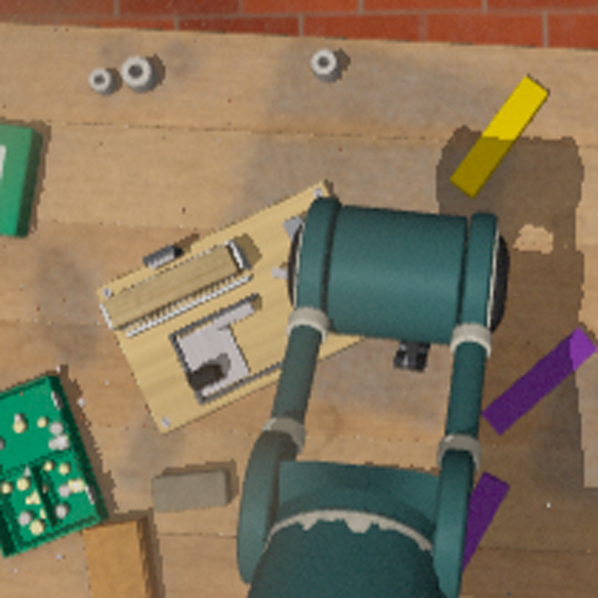

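```bash
python3 - <<'E'
from h import *
for tag in ['top0','top9','scene0','scene9']:
    p,d,E,k=load(tag+'.npz'); W=cloud(d,E,k)
    th,t=0.4297,np.array([.5552,.117]);R=np.array([[np.cos(th),-np.sin(th)],[np.sin(th),np.cos(th)]])
    L=(W[...,:2]-t)@R; m=(abs(L[...,0]-.05)<.009)&(abs(L[...,1]-.055)<.045)&(d>0)&(W[...,2]>.03)&(W[...,2]<.1)
    z=W[...,2][m]; print(tag,m.sum(),np.median(z),np.percentile(z,[10,90]))
    for s in (-1,1):
        mm=m&(s*(L[...,1]-.055)>.02); print('  end',s,np.median(W[...,2][mm]))
for tag,arm,edge in [('wrist7',None,None),('wrist9',[(279.5,90),(281,235)],[(235,186),(437,40)])]:
    if arm is None: continue
    p,d,E,k=load(tag+'.npz')
    a=[back(d,E,k,u,v,.051)[:2] for u,v in arm]; b=[back(d,E,k,u,v,.018)[:2] for u,v in edge]
    an=np.degrees(np.arctan2(*(a[1]-a[0])[::-1])); bn=np.degrees(np.arctan2(*(b[1]-b[0])[::-1]))
    print(tag,an,bn,'alpha',np.radians((bn-80)-an), np.linalg.norm(b[1]-b[0]))
p,d,E,k=load('wrist9.npz')
W=cloud(d,E,k); s=W[285:310,268:297].reshape(-1,3); s=s[(s[:,2]>.085)&(s[:,2]<.1)]; print('knob top',s.mean(0),len(s))
cv2.imwrite('pics/w9c.png',cv2.resize(p[0:260,170:450,::-1],None,fx=2.3,fy=2.3,interpolation=cv2.INTER_CUBIC))
E
```

```text
top0 248 0.04910205053911373 [0.04587134 0.05198766]
  end -1 0.048897594130839994
  end 1 0.049221295734579916
top9 252 0.06857875839467016 [0.06551613 0.0712443 ]
  end -1 0.06904640596018208
  end 1 0.06864666684568294
scene0 192 0.050295610601962124 [0.04823207 0.05258833]
  end -1 0.05045091060894091
  end 1 0.05022700409445034
scene9 199 0.06982403081511344 [0.06766149 0.07198785]
  end -1 0.07050193261735631
  end 1 0.06954432489389291
wrist9 -100.07194275842912 24.70062951129396 alpha 0.7814288006937784 0.14371014437074447
knob top [ 0.56185791 -0.03979387  0.09185943] 719
```

View pics/w9c.png

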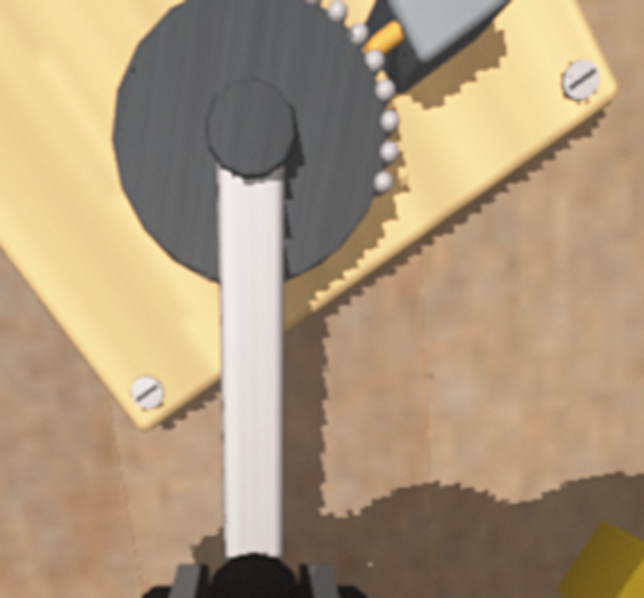

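Emit:
drive_tool([
  {"rx": 0, "ry": 0, "rz": 0, "tx": -2, "ty": 0.2, "tz": 0, "fingers": 12},
])

```text
clock: 13.38
eef_pos: [0.5623, -0.0393, 0.058]
tool_rot: [-0.002, 0.996, -0.093, 0.013]
contact_force: [5.7, -0.9, -5.3]
gripper_width: 0.0208
```

```bash
python3 st.py 0.8; for i in 1 2 3 4 5; do python3 -c "
from plant import grab_frame
import numpy as np
from plant import calibration
c=calibration('wrist')
for i in range(2): p,d=grab_frame('wrist')
np.savez('wrist10.npz',p=p,d=d,E=c['extrinsics'],k=[c['fx'],c['fy'],c['cx'],c['cy']])
"; python3 st.py; done
```

```text
13.3833 [ 0.5623101  -0.03931865  0.0580223 ] [ 5.71951942 -0.85662936 -5.33590224] 0.02080336363837108
alpha 0.7926753348451163 r 0.09958815767645673
0.8 [-0.74657357  0.41099713  0.50041817] yaw -10.69685380443765 tangent yaw -11.23662361046587 z [ 0.02665025  0.00180766 -0.99964318]
13.4833 [ 0.56210355 -0.03924734  0.05807766] [ 5.55089201  0.21441428 -4.93681276] 0.020872216746520816
alpha 0.7948475810528859 r 0.09955711098495611
13.5833 [ 0.5620969  -0.03924224  0.05802804] [ 4.65134961 -0.36801571 -5.34468684] 0.02034269951997732
alpha 0.7949228736434735 r 0.0995533637673365
13.6833 [ 0.56210793 -0.03928036  0.0580297 ] [ 5.42875811  0.30578426 -5.45613227] 0.020151116532370013
alpha 0.7947415086794298 r 0.0995886990263268
13.7833 [ 0.56211486 -0.03925647  0.05802925] [ 6.57475591  0.50030628 -5.14633615] 0.020485624968611147
alpha 0.7947186573588063 r 0.09956392585900425
13.8833 [ 0.56212619 -0.03925744  0.05804436] [ 5.10590246 -0.20271706 -5.76861776] 0.020326663889202675
alpha 0.7946050751609035 r 0.09956273412387447
```

```bash
python3 - <<'E'
from h import *
th,t=0.4297,np.array([.5552,.117]);R=np.array([[np.cos(th),-np.sin(th)],[np.sin(th),np.cos(th)]])
for tag in ['top0','top9','scene0','scene9']:
    p,d,E,k=load(tag+'.npz'); W=cloud(d,E,k); L=(W[...,:2]-t)@R
    m=(abs(L[...,0]+.033)<.016)&(L[...,1]>.0)&(L[...,1]<.1)&(W[...,2]>.052)&(W[...,2]<.07)&(d>0)
    print(tag,m.sum(),L[m].mean(0),np.percentile(L[m][:,1],[5,95]))
E
```

```text
top0 67 [-0.03301611  0.04056185] [0.028874   0.05254821]
top9 68 [-0.03290023  0.06539333] [0.05366446 0.07741642]
scene0 83 [-0.03634034  0.03995161] [0.02865779 0.05151482]
scene9 86 [-0.03647859  0.06424074] [0.05324756 0.07603067]
```

```bash
python3 - <<'E'
import cv2,numpy as np
a=cv2.imread('pics/wrist3.png')[190:350,150:400]; b=np.load('top9.npz')['p'][215:265,140:210,::-1]
cv2.imwrite('pics/l3.png',cv2.resize(a,None,fx=3,fy=3,interpolation=cv2.INTER_CUBIC)); cv2.imwrite('pics/l9.png',cv2.resize(b,None,fx=9,fy=9,interpolation=cv2.INTER_CUBIC))
E
```

```text
(no output)
```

View pics/l3.png

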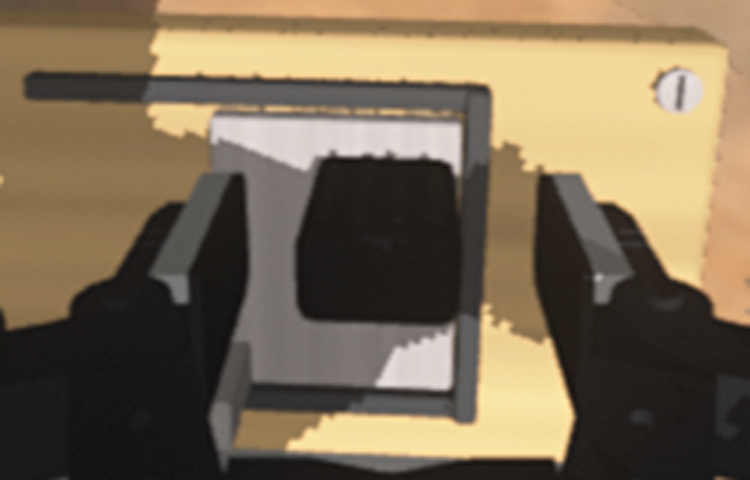

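View pics/l9.png

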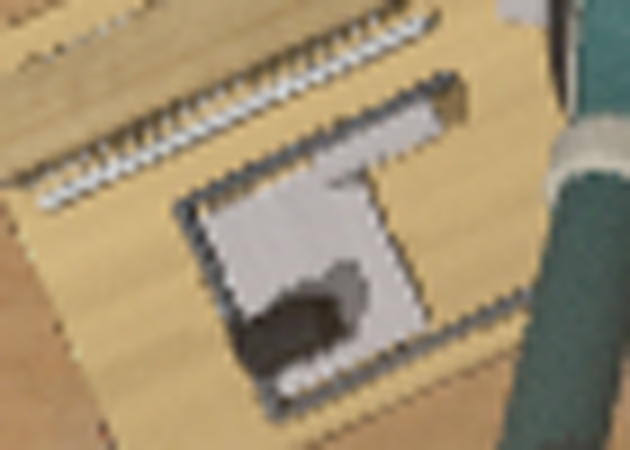

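The plate is flush with the end bar and the lever is steady at about 0.79 rad, so I'm handing in.

```bash
python3 - <<'E'
from plant import order,telemetry
print(order.hand_in()); o=telemetry.get_obs(); print(o['clock'],o['eef_pos'],o['contact_force'],o['gripper_width'])
E
python3 st.py
```

```text
the job is handed in; nothing more can be done
None
the job is handed in; nothing more can be done
the job is handed in; nothing more can be done
```

The job is handed in at about 14 s of the 51 s allowed: the lock is at its end stop and the lever is held at the fourth click. No verdict was reported, so the result rests on my own checks.

**What I did:** I slid the lock along the rest's +y until it hit a hard stop (about 35 N, against 3 N sliding friction) and let go. I then gripped the knob and swung the lever clockwise along its arc, and handed in while still holding it.

| Check | Result |
|---|---|
| Lever angle from the arm's pose | 0.795 rad, steady over the last 0.5 s |
| Lever angle from the wrist picture (before the last 2 mm nudge) | 0.78 rad |
| Blank's rise from camera depth (before the last nudge) | about 19.5 mm (20 mm wanted), level from end to end |
| Force at the knob | about 5–6 N sideways with the fingers closed on it, plus a steady 5 N or so vertical pull |
| Lock position | plate flush against the end bar in the pictures |

**Disagreements:**
- **Lock travel:** the arm measured about 27 mm and the cameras about 25 mm. Either fits the lock having started 8–10 mm along; I relied on the hard stop and the flush plate.
- **Camera positions:** the wrist and top cameras differed by about 3–4 mm on the rest's position. I took values between them.

The robot did not go near the blank. In the last pictures the whetstone, collet and coloured look-alikes looked unmoved. I did not check the spare blank again, but the arm never went near it.

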